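Check the electrode gap with the blade gauge

TASK

Before the electrolysis demonstration, check the gap between the two hanging electrode plates: slide the blade of the gap gauge between them from the open front, in as far as the depth line on the blade, and hold it still there for a second. Then draw it out and drop the gauge into the open storage tub. Do not jam the blade against the holder, and leave the flask, bottle and jar standing where they are.

Things in the scene. Friction and masses are not known exactly. Their poses are not given: they have to be found in the camera images.
- gauge: Loose gap gauge, 90 g, 124 mm long, standing flat on the table. Black grip block 44 long (x) x 20 wide (y) x 44 mm high; from its front a steel blade on edge, 6 mm thick (y), 20 mm high (z 0 to 20 mm), x = 22 to 102 mm; the last 12 mm only 3 mm thick. Origin: centre of the grip block's underside; x along the blade to its tip, z up.
- gauge_grip (a point): Point to grip, inside the grip block on its vertical axis, 26 mm above the gauge's underside; close the fingers across the 20 mm width (gauge y).
- gauge_line (a point): Depth line: 3 mm wide black line round the blade, 35 mm back from the tip (gauge x = 67 mm), at the blade's half height (10 mm above the underside). Axes as gauge.
- gauge_tip (a point): Middle of the blade's tip edge (gauge x = 102 mm, 10 mm above the underside). Axes as gauge.
- cell: Electrode holder fixed to the table: pale wood base 90 (x) x 124 (y) x 12 mm, white posts at y = -50 and 50 mm, white crossbar (x -10 to 10 mm) 95 to 109 mm above the table, two brass terminals up to 121 mm. Two dark upright plates hang under the crossbar (see cell_mouth). Origin: centre of the base's underside; x along the gap from front (robot's side) to rear, z up.
- cell_mouth (a point): Centre of the front opening of the gap between the plates, at their front edges (cell x = -25 mm), 60 mm above the table. Plates: 50 mm long (cell x -25 to 25), 5 mm thick, 28 to 95 mm above the table. Gap 10 mm wide (y -5 to 5), open at front, rear and below, under the crossbar on top. x points into the gap, y across, z up.
- tub: Open grey plastic storage tub, fixed to the table, 220 (x) x 150 (y) x 50 mm high, walls and floor about 4 mm. Origin: centre of its underside; x along its length.
- tub_in (a point): Centre of the tub's inner floor. Axes as tub.
- flask: Bystander: loose conical glass flask, 76 mm across the foot, 125 mm high. Origin: centre of its underside.
- reagent: Bystander: loose small amber bottle, 48 mm across, 85 mm high. Origin: centre of its underside.
- jar: Bystander: loose small white jar with black cap, 52 mm across, 55 mm high. Origin: centre of its underside.

How it is judged:
On the way:
1. Blade in the gap from the front, along it (within 0.15 rad), tip within 22 mm of the mouth's height, depth line within 6 mm of the plates' front edges; held still (under 20 mm/s) for 1 s (x of gauge_line in the frame of cell_mouth between -0.006 and 0.006 m and x of gauge_tip in the frame of cell_mouth above 0.025 m and y of gauge_tip in the frame of cell_mouth between -0.006 and 0.006 m and z of gauge_tip in the frame of cell_mouth between -0.022 and 0.022 m and angle between the x axis of gauge and the x axis of cell_mouth, either way round below 0.15 rad and linear speed of gauge below 0.02 m/s), for 1 s.
At the end, for the whole second after the job is handed in: The gauge lies inside the storage tub: its grip point and its blade tip are both within the tub's inner walls and less than 45 mm above the tub's inner floor. It is at rest (under 20 mm/s) and released. It may stand or lie on its side (x of gauge_grip in the frame of tub_in between -0.106 and 0.106 m and y of gauge_grip in the frame of tub_in between -0.071 and 0.071 m and z of each of gauge_grip, gauge_tip in the frame of tub_in below 0.045 m and x of gauge_tip in the frame of tub_in between -0.106 and 0.106 m and y of gauge_tip in the frame of tub_in between -0.071 and 0.071 m and linear speed of gauge below 0.02 m/s and contact force between the fingers and gauge below 0.1 N); the robot touches nothing.
It fails at once if The gauge presses on the electrode holder with more than 20 N (contact force between gauge and cell above 20 N).
It fails at once if The flask, amber bottle or white jar is moved by more than 30 mm or tipped by more than 0.4 rad (distance of any of flask, reagent, jar from where it was at the start of the episode above 0.03 m or angle between any of flask, reagent, jar's own z axis and vertical above 0.4 rad).
It also fails if it takes over 56 s, if anything falls off the work surface, if the arm or the gripper's body presses on something with over 40 N, if the wrist force passes 120 N, or if a joint passes its speed limit or range.

ROBOT

A 6-joint arm with a two-finger parallel gripper is mounted at the origin on the work surface. World frame = base frame: x ahead of the robot, y to its left, z up, the work surface at z = 0. Lengths are in m, angles in rad, forces in N, time in s.
With the tool pointing down it reaches from about 0.3 to 0.875 m from the base axis. Payload 6.4 kg.
Tool frame: the origin (TCP) lies midway between the tips of the shut fingers; the grasp point (between the pads) lies 19 mm behind it; z points along the fingers, y is the direction in which the jaws open and shut (so a half turn about z gives the same grasp; the last joint's range is limited). The gripper opens to 85 mm and grips with 20 to 120 N. Pads are 22 mm wide; open, the fingers measure 114 mm over their backs; the gripper's body (76 mm by 85 mm) begins 54 mm behind the grasp point. The pads swing forward as they close: fully open they stand 13 mm farther back than shut.
Start: joints at [-1.491, 0.181, 1.607, -0, 1.354, -0.206], TCP at [0.162, -0.552, 0.211] pointing down, gripper open.
Joint ranges: [-2.99, 2.99], [-0.89, 2.07], [0.3, 2.58], [-1.14, 4.28], [0, 2.63], [-3.12, 3.12]. Speed limits (rad/s): [2.57, 2.57, 3.01, 3.14, 3.14, 3.14].

INTERFACE

Orientations are given as a unit quaternion [x, y, z, w].
In Python, from station import env gives the robot as it stands. The module is installed in compiled form; this text tells all that it offers.
- The arm moves only by the tool send_rows, never from a script. Its argument "increments" is one flat list of numbers, 7 for each row, row after row: the closure, from -1 (fully open) to 1 (shut), then the shift along the tool's x, y, z in cm, then the turn, a rotation vector about the tool's x, y, z in units of 5 degrees (1.0 is 5 degrees). A call has 1 to 8 rows; each row is the pose to reach, as a shift and turn from the pose commanded when the call began, along the tool's axes at that moment; what a row does not reach only later rows make up. A row lasts 1/12 s, in which the tool goes at most 41.7 mm and 7.16 degrees, less where a joint would pass 70% of its speed; a pose out of reach is approached as far as the arm can. A call with a gripper value outside its range is refused whole. The fingers move at their own pace and stop on an object; "newtons" is the grip in N (left out, the last holds). Time passes only in rows, so rows that repeat a pose let the fingers close. It gives the time, the measured TCP pose, the force and the opening at its end, in the units of the state.
- env.get_obs(): the state, without advancing time (a new reading comes with each control period).
- env.snapshot(name): name is "scene" or "top" or "wrist"; returns (picture, depth): 384x512x3 uint8, red, green, blue; 384x512 float32, m along the optical axis (not along the pixel's ray), 0 where there is no reading.
- env.camera_info(name): a dict with "fx", "fy", "cx", "cy" (pixels), "R" (3x3) and "t" (3): a world point X has camera coordinates R X + t. Camera axes: x right, y down, z forward; pixel columns grow to the right and rows downward; lengths in m; the calibration is good to about 2 mm. The wrist camera is an equidistant fisheye: a pixel r from the principal point sees the ray r / f radians off the axis. A picture is of the moment at which its call begins: read the wrist's pose just before it. camera_info takes no time and is no camera call; for the wrist camera it gives the pose at the moment of the call.
- env.finish_job(): hands the job in, once; it reports no verdict.
Trained networks look in the newest picture that a camera, given by its name, has taken for a name from the list of things; names that differ only in an ending like _2 or _b are one class to them, and where a whole thing is asked for, a point or a joint stands for the part that bears it (a point fixed in the world has none). Each returns a list of dicts, best first, with "confidence" (0 to 1); they miss things now and then, are a little off and sometimes report something else, mostly with a low value. They report only what shows in the picture. A call takes as long as a camera call.
- env.trace(camera, query): "mask" (384x512 bool, what is visible of it) and "xy" ([column, row] in pixels, amid what is visible of it).
- env.tip_of(camera, query): "xy" ([column, row] in pixels: a listed point, or the origin of a listed thing).
The state is a dict: "time": time; "qpos": joint angles; "dq": joint speeds; "joint_torque": joint torques, N m; "tcp_pos": TCP position; "tcp_rot": TCP orientation; "wrist_force": force on the tool from outside, world axes, zero at the start; "torque": the same for the moment, N m; "opening": finger opening in m.
Only numpy, scipy, OpenCV 4.12 (cv2) and the standard library are available. Lean on these libraries where they do the work, as an engineer would, in place of code of your own. Each camera call takes 0.05 s, during which the arm holds its last target. There are 200 camera calls.

## Working session

There is one attempt and no reset: what is moved stays moved. The work goes in short steps, Python scripts to look and compute and a tool call to move; the robot and the scene stay as the last step left them, time stands still between calls to the robot, and variables do not carry over. Pictures are saved under pics/ and viewed, about 8 in all and at most 12, crops included, and the job is handed in when it is done.

Besides the shell and the picture viewer there is one more tool, called after ">>>" as name(argument=value, ...), one argument or row to a line, values as JSON. send_rows: Moves the arm, as the interface text tells. Its arguments: {"type":"object","properties":{"increments":{"type":"array","items":{"type":"number"}},"newtons":{"type":"number"}},"required":["increments"]}

```bash
mkdir -p pics; cat > h.py <<'E'
import numpy as np, cv2
from station import env
from scipy.spatial.transform import Rotation as Rn
def world(cam,depth,mask):
    c=env.camera_info(cam); v,u=np.nonzero(mask&(depth>0)); d=depth[v,u]
    P=np.stack([(u-c['cx'])/c['fx']*d,(v-c['cy'])/c['fy']*d,d],1)
    return (P-c['t'])@np.asarray(c['R'])
def ray(cam,xy,z):
    c=env.camera_info(cam);R=np.asarray(c['R'])
    d=R.T@np.array([(xy[0]-c['cx'])/c['fx'],(xy[1]-c['cy'])/c['fy'],1]);o=-R.T@c['t']
    return o+d*(z-o[2])/d[2]
E
python3 - <<'E'
from h import *
o=env.get_obs();print({k:np.round(v,3) for k,v in o.items()})
ims=[]
for cam in['scene','top']:
    p,d=env.snapshot(cam); np.savez(f'{cam}.npz',p=p,d=d)
    c=env.camera_info(cam);print(cam,np.round(-np.asarray(c['R']).T@c['t'],3),c['fx'])
    im=p[:,:,::-1].copy()
    for q in['gauge','cell','tub','flask','reagent','jar']:
        r=env.trace(cam,q)
        if r:
            m=r[0]['mask'];P=world(cam,d,m)
            print(cam,q,round(r[0]['confidence'],2),np.round(r[0]['xy']),'med',np.round(np.median(P,0),3),'lo',np.round(np.percentile(P,2,0),3),'hi',np.round(np.percentile(P,98,0),3))
            np.save(f'm_{cam}_{q}.npy',m)
    for q in['gauge_grip','gauge_line','gauge_tip','cell_mouth','gauge','cell','tub_in']:
        r=env.tip_of(cam,q)
        for k in r[:1]:
            print(cam,q,round(k['confidence'],2),np.round(k['xy'],1)); cv2.circle(im,tuple(int(x) for x in k['xy']),2,(0,0,255),-1)
    cv2.imwrite(f'pics/{cam}0.png',im)
E
```

```text
{'time': np.float64(0.0), 'qpos': array([-1.491,  0.182,  1.608, -0.   ,  1.354, -0.206]), 'dq': array([-0.   ,  0.001, -0.001,  0.   , -0.001,  0.   ]), 'joint_torque': array([ 0.0000e+00, -4.4488e+01, -3.5133e+01, -0.0000e+00,  9.0000e-03,
        0.0000e+00]), 'tcp_pos': array([ 0.162, -0.551,  0.21 ]), 'tcp_rot': array([ 0.99 ,  0.142,  0.   , -0.001]), 'wrist_force': array([0.105, 0.2  , 0.352]), 'torque': array([-0.048,  0.045, -0.044]), 'opening': np.float64(0.085)}
scene [ 0.999 -0.619  0.843] 474.4351221730772
scene gauge 0.66 [119. 274.] med [ 0.471 -0.294  0.027] lo [ 0.433 -0.316  0.001] hi [ 0.543 -0.274  0.046]
scene cell 0.9 [276. 215.] med [0.665 0.012 0.015] lo [ 0.615 -0.039  0.001] hi [0.701 0.079 0.12 ]
scene tub 0.57 [266. 124.] med [0.46  0.308 0.014] lo [0.345 0.2   0.   ] hi [0.58  0.389 0.051]
scene flask 0.84 [330. 182.] med [0.732 0.167 0.047] lo [0.698 0.146 0.001] hi [0.761 0.197 0.126]
scene reagent 0.69 [228. 314.] med [ 0.723 -0.259  0.054] lo [ 0.696 -0.273  0.   ] hi [ 0.738 -0.231  0.086]
scene gauge_grip 0.97 [115.1 268.9]
scene gauge_line 0.6 [134
[... 314 characters left out ...]
3.] med [0.646 0.024 0.014] lo [ 0.609 -0.035  0.004] hi [0.698 0.081 0.122]
top tub 0.81 [118. 264.] med [0.453 0.305 0.005] lo [0.346 0.208 0.001] hi [0.569 0.387 0.051]
top flask 0.8 [173. 144.] med [0.712 0.175 0.053] lo [0.689 0.148 0.004] hi [0.746 0.211 0.127]
top reagent 0.67 [395. 256.] med [ 0.463 -0.286  0.023] lo [ 0.43  -0.315  0.002] hi [ 0.542 -0.27   0.047]
top jar 0.95 [326. 132.] med [ 0.733 -0.15   0.054] lo [ 0.715 -0.185 -0.   ] hi [ 0.78  -0.128  0.058]
top gauge_grip 0.6 [396.5 261.1]
top gauge_line 0.78 [398.1 233.4]
top gauge_tip 0.88 [402.5 216.3]
top cell_mouth 0.88 [249.8 176.8]
top gauge 0.91 [394.  258.8]
top cell 0.61 [249.3 172.6]
top tub_in 0.92 [123.6 263.4]
```

```bash
python3 - <<'E'
from h import *
a=cv2.imread('pics/scene0.png')[60:360,80:400];b=cv2.imread('pics/top0.png')[90:310,80:430]
cv2.imwrite('pics/c1.png',cv2.resize(a,None,fx=2,fy=2,interpolation=2));cv2.imwrite('pics/c2.png',cv2.resize(b,None,fx=2.2,fy=2.2,interpolation=2))
# gauge
Z={c:np.load(c+'.npz') for c in['scene','top']}
for c in Z:
    P=world(c,Z[c]['d'],np.load(f'm_{c}_gauge.npy'))
    T=P[(P[:,2]>.038)&(P[:,2]<.05)]; r=cv2.minAreaRect((T[:,:2]*1000).astype(np.float32));print(c,'grip top',r,len(T))
    B=P[(P[:,2]>.012)&(P[:,2]<.024)]; 
    B=B[B[:,0]>T[:,0].max()+.006]; print('blade',len(B),cv2.fitLine(B[:,:2].astype(np.float32),2,0,.001,.001).ravel(),B[:,0].max(),B[:,:2].mean(0))
    P=world(c,Z[c]['d'],np.load(f'm_{c}_cell.npy'))
    for lo,hi in((.006,.018),(.1,.113),(.085,.1),(.115,.13),(.03,.085)):
        T=P[(P[:,2]>lo)&(P[:,2]<hi)]
        if len(T)>5: print(c,'cell',lo,len(T),cv2.minAreaRect((T[:,:2]*1000).astype(np.float32)),T[:,2].mean())
for c,q,xy,z in [('scene','grip',(115.1,268.9),.026),('scene','line',(134.8,295.7),.01),('scene','tip',(142.3,306.8),.01),('scene','mouth',(265,198.3),.06),
 ('top','grip',(396.5,261.1),.026),('top','line',(398.1,233.4),.01),('top','tip',(402.5,216.3),.01),('top','mouth',(249.8,176.8),.06),('top','cell',(249.3,172.6),0),('top','tub',(123.6,263.4),.004)]:
    print(c,q,np.round(ray(c,xy,z),4))
E
```

```text
scene grip top ((452.5263366699219, -285.4652099609375), (20.41408920288086, 43.2033576965332), 72.09169006347656) 189
blade 104 [ 0.9485676  -0.31657448  0.51464677 -0.30643168] 0.5502232864495918 [ 0.51464676 -0.30643167]
scene cell 0.006 1024 ((657.4546508789062, 22.482982635498047), (90.70822143554688, 128.12222290039062), 2.2964768409729004) 0.011833181734317983
scene cell 0.1 349 ((657.3502197265625, 22.435386657714844), (21.477087020874023, 115.78764343261719), 2.37141489982605) 0.10816897057758003
scene cell 0.085 164 ((657.6898803710938, 20.85482406616211), (51.55373001098633, 111.00223541259766), 19.410423278808594) 0.09283078141068589
scene cell 0.115 77 ((656.5257568359375, 22.93836212158203), (15.993729591369629, 68.1714096069336), 1.8037848472595215) 0.12009670176310207
scene cell 0.03 444 ((660.4840087890625, 21.61410903930664), (113.402099609375, 46.91853713989258), 71.8648681640625) 0.05772630798592726
top grip top ((450.37957763671875, -284.7476501464844), (20.77965545654297, 43.66499710083008), 72.40106964111328) 223
blade 128 [ 0.94896275 -0.31538814  0.511205   -
[... 400 characters left out ...]
.08599090576172, 105.0206527709961), 20.082138061523438) 0.09629660045957905
top cell 0.115 102 ((654.3893432617188, 24.23447036743164), (14.811933517456055, 66.09649658203125), 2.863588571548462) 0.12136821353039762
top cell 0.03 128 ((642.9716186523438, 23.130863189697266), (27.7855167388916, 113.5228271484375), 2.2482848167419434) 0.05737903663127045
scene grip [ 0.4523 -0.2835  0.026 ]
scene line [ 0.5209 -0.3047  0.01  ]
scene tip [ 0.5506 -0.3161  0.01  ]
scene mouth [0.6293 0.0245 0.06  ]
top grip [ 0.4482 -0.2899  0.026 ]
top line [ 0.5081 -0.3057  0.01  ]
top tip [ 0.5456 -0.3195  0.01  ]
top mouth [0.6333 0.0167 0.06  ]
top cell [0.6579 0.0172 0.    ]
top tub [0.4614 0.2962 0.004 ]
```

View pics/c1.png

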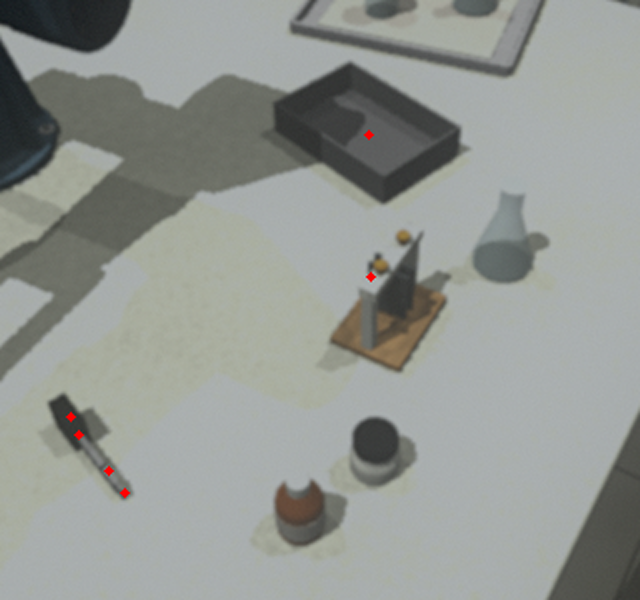

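View pics/c2.png

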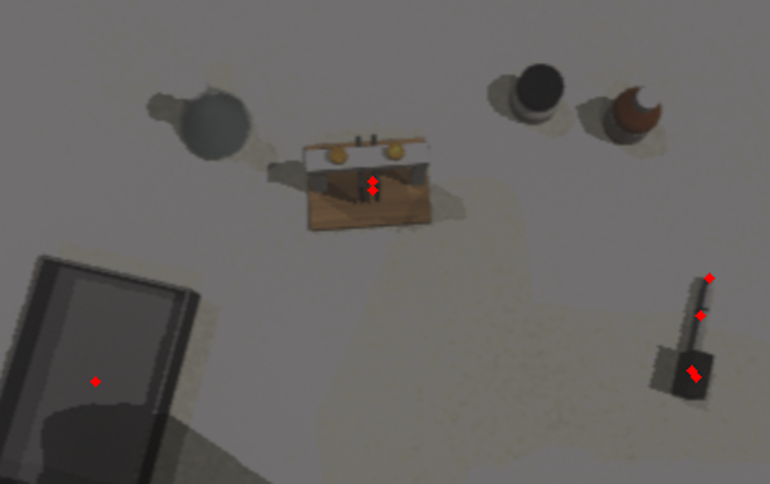

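Scene view: gauge at the left (71–125, 417–493), blade pointing away from the robot. Cell is in the middle with the mouth toward the robot; flask, jar and bottle are clear of the path, and the tub is at the far left of the robot. The networks agree with the depth fits.

```bash
cat >> h.py <<'E'
def inc(x,y,z,yaw,o=None):
    """shift (cm) and turn (5deg units) from current pose to tool-down pose, tool x at yaw (deg)"""
    o=o or env.get_obs(); R0=Rn.from_quat(o['tcp_rot']); a=np.radians(yaw)/2
    R1=Rn.from_quat([np.cos(a),np.sin(a),0,0])
    print('t',round(float(o['time']),2),'tcp',np.round(o['tcp_pos'],4),'toolx yaw',np.round(np.degrees(np.arctan2(*R0.as_matrix()[[1,0],0])),2),'F',np.round(o['wrist_force'],1),'open',round(float(o['opening']),4))
    print('shift',np.round(R0.inv().apply(np.array([x,y,z])-o['tcp_pos'])*100,2),'turn',np.round(np.degrees((R0.inv()*R1).as_rotvec())/5,2))
E
python3 -c "
from h import *
inc(.4515,-.285,.10,-18.2)"
```

```text
t 1.4 tcp [ 0.1621 -0.5517  0.2106] toolx yaw 16.37 F [ 0.1 -0.1  0.5] open 0.0855
shift [ 35.28 -17.43  11.06] turn [-0.    0.    6.91]
```

>>> send_rows(
  increments=[-1, 3.5, -1.7, 1, 0.7, 0, 0.7, -1, 7, -3.5, 2, 0, 0, 1.4, -1, 10.5, -5.2, 3, 0, 0, 2.1, -1, 14, -7, 4, 0, 0, 2.8, -1, 17.5, -8.7, 5, 0, 0, 3.5, -1, 21, -10.4, 6, 0, 0, 4.2, -1, 24.5, -12.1, 7, 0, 0, 4.9, -1, 28, -13.8, 8, 0, 0, 5.5],
)

```text
time: 2.07
tcp_pos: [0.3931, -0.339, 0.1304]
tcp_rot: [0.995, -0.099, 0.0, 0.0]
wrist_force: [0.5, -1.2, 0.4]
opening: 0.085
```

```bash
python3 -c "
from h import *
inc(.4515,-.285,.10,-18.2)"
```

```text
t 2.07 tcp [ 0.3931 -0.339   0.1304] toolx yaw -11.31 F [ 0.5 -1.2  0.4] open 0.085
shift [ 4.67 -6.44  3.04] turn [ 0.01 -0.01  1.38]
```

>>> send_rows(
  increments=[-1, 2.3, -3.2, 1.5, 0, 0, 0.7, -1, 4.67, -6.44, 3, 0, 0, 1.38, -1, 4.67, -6.44, 3, 0, 0, 1.38, -1, 4.67, -6.44, 3, 0, 0, 1.38],
)

```text
time: 2.4
tcp_pos: [0.4508, -0.2837, 0.0995]
tcp_rot: [0.988, -0.154, -0.001, -0.001]
wrist_force: [0.4, 0.1, -0.7]
opening: 0.0855
```

```bash
python3 - <<'E'
from h import *
inc(.4515,-.285,.008,-18.2)
p,d=env.snapshot('wrist');cv2.imwrite('pics/w1.png',p[:,:,::-1])
c=env.camera_info('wrist');print(c['fx'],c['cx'],c['cy'],np.round(c['R'],3),np.round(c['t'],3))
E
```

```text
t 2.4 tcp [ 0.4508 -0.2837  0.0995] toolx yaw -17.76 F [ 0.4  0.1 -0.7] open 0.0855
shift [0.12 0.11 9.15] turn [-0.01  0.02  0.09]
297.3186396354542 253.65166081573443 194.0214656097488 [[-0.307 -0.952  0.001]
 [-0.919  0.296  0.261]
 [-0.248  0.079 -0.965]] [-0.133  0.494  0.405]
```

View pics/w1.png

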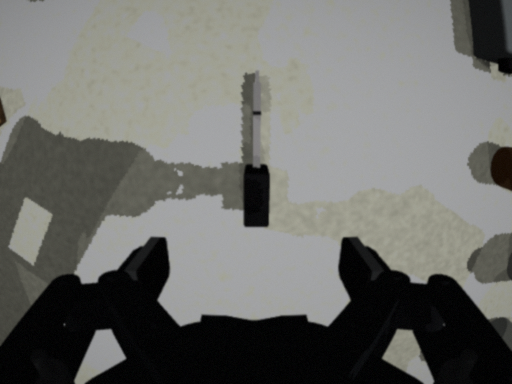

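Wrist view: the grip block (256,195) is midway between the fingers and the blade runs straight up the image. The grasp is aligned, so I descend and grip.

>>> send_rows(
  increments=[-1, 0.1, 0.1, 3, 0, 0, 0.08, -1, 0.1, 0.1, 6, 0, 0, 0.08, -1, 0.1, 0.1, 8, 0, 0, 0.08, -1, 0.1, 0.1, 9.1, 0, 0, 0.08, -1, 0.1, 0.1, 9.1, 0, 0, 0.08, -1, 0.1, 0.1, 9.1, 0, 0, 0.08],
  newtons=60,
)

```text
time: 2.95
tcp_pos: [0.4505, -0.2886, 0.0101]
tcp_rot: [0.987, -0.161, 0.0, 0.0]
wrist_force: [-0.1, -0.2, 0.0]
opening: 0.0855
```

>>> send_rows(
  increments=[1, 0, 0, 0, 0, 0, 0, 1, 0, 0, 0, 0, 0, 0, 1, 0, 0, 0, 0, 0, 0, 1, 0, 0, 0, 0, 0, 0, 1, 0, 0, 0, 0, 0, 0, 1, 0, 0, 0, 0, 0, 0, 1, 0, 0, 0, 0, 0, 0, 1, 0, 0, 0, 0, 0, 0],
  newtons=60,
)

```text
time: 3.62
tcp_pos: [0.451, -0.2876, 0.0102]
tcp_rot: [0.987, -0.16, 0.0, 0.0]
wrist_force: [-0.7, 1.3, 6.1]
opening: 0.0183
```

>>> send_rows(
  increments=[1, 0, 0, -1, 0, 0, 0, 1, 0, 0, -3, 0, 0, 0, 1, 0, 0, -5, 0, 0, 0, 1, 0, 0, -5, 0, 0, 0, 1, 0, 0, -5, 0, 0, 0],
)

```text
time: 4.03
tcp_pos: [0.4515, -0.2882, 0.0609]
tcp_rot: [0.987, -0.16, 0.001, 0.001]
wrist_force: [-0.1, -0.3, 0.1]
opening: 0.0181
```

```bash
python3 - <<'E'
from h import *
inc(.51,.017,.057,2.3)
E
```

```text
t 4.03 tcp [ 0.4515 -0.2882  0.0609] toolx yaw -18.42 F [-0.1 -0.3  0.1] open 0.0181
shift [ -4.1  -30.8    0.34] turn [ 0.02 -0.03 -4.14]
```

>>> send_rows(
  increments=[1, -0.6, -3.8, 0.1, 0, 0, -0.5, 1, -1.2, -7.6, 0.1, 0, 0, -1, 1, -1.9, -11.4, 0.1, 0, 0, -1.5, 1, -2.5, -15.2, 0.1, 0, 0, -2, 1, -3.1, -19, 0.1, 0, 0, -2.5, 1, -3.7, -22.8, 0.1, 0, 0, -3, 1, -4.3, -26.6, 0.1, 0, 0, -3.5, 1, -5, -30.5, 0.1, 0, 0, -4.14],
)

```text
time: 4.7
tcp_pos: [0.4987, 0.0197, 0.0575]
tcp_rot: [1.0, 0.021, -0.001, -0.0]
wrist_force: [1.7, -0.4, -0.4]
opening: 0.0187
```

>>> send_rows(
  increments=[1, 0, 0, 0, 0, 0, 0, 1, 0, 0, 0, 0, 0, 0, 1, 0, 0, 0, 0, 0, 0],
)

```text
time: 4.95
tcp_pos: [0.4989, 0.0178, 0.0577]
tcp_rot: [1.0, 0.02, -0.001, 0.0]
wrist_force: [0.1, -0.2, -0.2]
opening: 0.0185
```

```bash
cat > look.py <<'E'
from h import *
import sys
inc(.5035,.017,.060,2.3)
p,d=env.snapshot('wrist');c=env.camera_info('wrist');R=np.asarray(c['R'])
np.savez('wrist.npz',p=p,d=d,R=R,t=c['t'],f=c['fx'],cx=c['cx'],cy=c['cy'])
cv2.imwrite(f'pics/{sys.argv[1]}.png',cv2.resize(p[:,:,::-1],None,fx=1.5,fy=1.5,interpolation=cv2.INTER_CUBIC))
for q in['gauge_tip','gauge_line','gauge_grip','cell_mouth','cell']:
    for r in env.tip_of('wrist',q)[:1]: print(q,round(r['confidence'],2),np.round(r['xy'],1))
for q in['gauge','cell']:
    for r in env.trace('wrist',q)[:1]: print(q,round(r['confidence'],2),r['mask'].sum());np.save(f'mw_{q}.npy',r['mask'])
E
python3 look.py w2
```

```text
t 4.95 tcp [0.4989 0.0178 0.0577] toolx yaw 2.31 F [ 0.1 -0.2 -0.2] open 0.0185
shift [ 0.46  0.1  -0.23] turn [-0.    0.02  0.  ]
gauge_tip 0.77 [246.9  50.1]
gauge_line 0.97 [253.1 114.6]
gauge_grip 0.93 [258.9 237.8]
gauge 0.72 5558
cell 0.63 9410
```

View pics/w2.png

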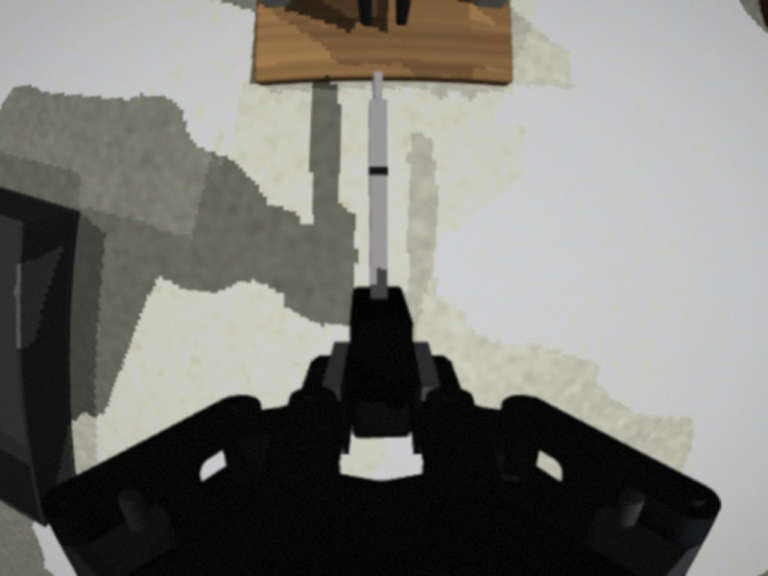

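Wrist view: blade straight up the image, tip at (378,72) and line at (378,170). The plates' front faces show at (365,15) and (403,15). I'll measure the blade against the plates in the same picture.

```bash
cat > rel.py <<'E'
from h import *
w=np.load('wrist.npz');R,t,f,cx,cy=w['R'],w['t'],w['f'],w['cx'],w['cy'];d=w['d'];p=w['p'].astype(int)
v,u=np.mgrid[0:384,0:512].astype(float);a=u-cx;b=v-cy;r=np.hypot(a,b)+1e-9;th=r/f
D=np.stack([np.tan(th)*a/r,np.tan(th)*b/r,np.ones_like(r)],-1)*d[...,None]
W=(D-t)@R; ok=d>0
np.save('W.npy',W)
def show(n,m):
    m=m&ok
    P=W[m]; print(n,len(P),'med',np.round(np.median(P,0),4),'min',np.round(P.min(0),4),'max',np.round(P.max(0),4)); return P
E
python3 - <<'E'
from rel import *
mg=np.load('mw_gauge.npy')
cols=np.arange(512)
for row in(52,60,70,90,110,130,160,180):
    s=[c for c in range(235,270) if W[row,c,2]>.045 and ok[row,c]]
    if s: print(row,s[0],s[-1],np.round(W[row,s[0]],4),np.round(W[row,s[-1]],4))
for row in(2,6,10,14,18):
    print(row,[(c,*np.round(W[row,c]*1000).astype(int)) for c in range(236,276,2)])
# base front edge
for c in range(175,340,20):
    col=[rr for rr in range(30,70) if W[rr,c,2]>.006 and W[rr,c,2]<.02]
    if col: print(c,col[-1],np.round(W[col[-1],c],4))
E
```

```text
52 249 254 [0.5993 0.0232 0.0651] [0.5992 0.0206 0.066 ]
60 249 254 [0.5949 0.023  0.0654] [0.5949 0.0204 0.0662]
70 246 257 [0.5899 0.0244 0.0626] [0.5897 0.0187 0.0656]
90 246 257 [0.5788 0.0239 0.0674] [0.5791 0.0183 0.0653]
110 246 257 [0.5685 0.0235 0.0657] [0.5687 0.0179 0.0658]
130 246 257 [0.5582 0.0231 0.0673] [0.5583 0.0175 0.0667]
160 246 257 [0.5421 0.0226 0.0646] [0.5427 0.0169 0.067 ]
180 246 257 [0.529  0.0224 0.0541] [0.5319 0.0164 0.0662]
2 [(236, np.int64(649), np.int64(35), np.int64(12)), (238, np.int64(649), np.int64(34), np.int64(12)), (240, np.int64(631), np.int64(30), np.int64(56)), (242, np.int64(631), np.int64(28), np.int64(57)), (244, np.int64(631), np.int64(27), np.int64(57)), (246, np.int64(633), np.int64(26), np.int64(53)), (248, np.int64(649), np.int64(27), np.int64(12)), (250, np.int64(650), np.int64(25), np.int64(11)), (252, np.int64(650), np.int64(24), np.int64(10)), (254, np.int64(649), np.int64(22), np.int64(12)), (256, np.int64(650), np.int64(21), np.int64(12)), (258, np.int64(650), np.int64(20), np.int64(10)), (260, np.int64(650), np.int64(18), np
[... 3948 characters left out ...]
t64(19), np.int64(12)), (260, np.int64(637), np.int64(18), np.int64(12)), (262, np.int64(637), np.int64(16), np.int64(12)), (264, np.int64(637), np.int64(15), np.int64(12)), (266, np.int64(637), np.int64(14), np.int64(12)), (268, np.int64(637), np.int64(12), np.int64(12)), (270, np.int64(638), np.int64(11), np.int64(11)), (272, np.int64(638), np.int64(9), np.int64(11)), (274, np.int64(638), np.int64(8), np.int64(11))]
175 55 [0.6095 0.0775 0.0091]
195 54 [0.6102 0.0631 0.0071]
215 53 [0.6108 0.0487 0.0066]
235 52 [0.611  0.0342 0.0098]
255 52 [0.6118 0.0203 0.008 ]
275 52 [0.6122 0.0063 0.0096]
295 52 [ 0.6129 -0.0076  0.0107]
315 54 [ 0.6138 -0.0228  0.0062]
335 56 [ 0.6139 -0.0377  0.0066]
```

Blade yaw is 2.2° and the cell's is 2.2–2.3°. The blade's centreline passes 1.7 mm to +y of the gap middle, with 65 mm of travel to the line. I'll shift +0.17 in tool y, bring the tip to just before the mouth, and recheck.

>>> send_rows(
  increments=[1, 0.6, 0.17, -0.2, 0, 0, 0, 1, 1.2, 0.17, -0.2, 0, 0, 0, 1, 1.8, 0.17, -0.2, 0, 0, 0, 1, 2.3, 0.17, -0.2, 0, 0, 0, 1, 2.5, 0.17, -0.2, 0, 0, 0, 1, 2.5, 0.17, -0.2, 0, 0, 0, 1, 2.5, 0.17, -0.2, 0, 0, 0],
)

```text
time: 5.93
tcp_pos: [0.5247, 0.0172, 0.0604]
tcp_rot: [1.0, 0.02, -0.0, -0.0]
wrist_force: [0.2, -0.4, -0.8]
opening: 0.0182
```

```bash
cat > chk.py <<'E'
from rel import *
for lo,hi in((0,12),(12,30),(30,70)):
  for row in range(lo,hi,4):
    X=W[row,225:290];k=ok[row,225:290]
    s=np.nonzero(k&(X[:,2]>.025)&(X[:,0]>.622))[0]
    if len(s): 
        y=X[s,1]; g=s[np.nonzero(np.diff(s)>1)[0]] ; print('plate row',row,'cols',(s+225).tolist(),'y',np.round(y*1000,1).tolist(),'x',round(float(np.median(X[s,0])),4))
L=[]
for row in range(20,170,5):
    s=[c for c in range(235,270) if ok[row,c] and .045<W[row,c,2]<.08 and W[row,c,0]<.628]
    if len(s)>3: L.append((W[row,s[0]]+W[row,s[-1]])/2)
L=np.array(L);q=np.polyfit(L[:,0],L[:,1],1);print('yaw',np.degrees(q[0]),'y at .632',np.polyval(q,.632),'y at .657',np.polyval(q,.657),'front x',L[0],'res',np.abs(np.polyval(q,L[:,0])-L[:,1]).max())
E
python3 look.py w3; python3 chk.py
```

```text
t 5.93 tcp [0.5247 0.0172 0.0604] toolx yaw 2.29 F [ 0.2 -0.4 -0.8] open 0.0182
shift [-2.12 -0.06  0.04] turn [-0.    0.01 -0.  ]
gauge_tip 0.88 [249.8  49.9]
gauge_line 0.63 [252.2 113.2]
gauge_grip 0.76 [257.  240.4]
cell_mouth 0.85 [252.7  45. ]
cell 0.67 [254.8  31.3]
gauge 0.63 5490
cell 0.64 15960
plate row 0 cols [230, 231, 232, 233, 234, 235, 236, 237, 238, 239, 240, 241, 242, 243, 244, 245, 261, 262, 263, 264, 265, 266, 267, 268, 269, 270, 271, 272, 273, 274] y [32.1, 31.6, 31.2, 30.8, 30.3, 29.8, 29.4, 29.1, 28.6, 28.2, 27.8, 27.4, 27.6, 27.6, 27.8, 28.0, 18.1, 17.8, 17.5, 17.4, 16.9, 16.5, 16.0, 15.6, 15.2, 14.7, 14.3, 14.0, 13.5, 13.0] x 0.6436
plate row 4 cols [230, 231, 232, 233, 234, 235, 236, 237, 238, 239, 240, 241, 242, 243, 244, 245, 261, 262, 263, 264, 265, 266, 267, 268, 269, 270, 271, 272, 273, 274, 275] y [32.2, 31.5, 31.1, 30.7, 30.2, 29.8, 29.3, 28.9, 28.4, 28.0, 27.7, 27.4, 27.5, 27.6, 27.7, 27.9, 18.1, 17.7, 17.4, 17.3, 16.8, 16.4, 16.0, 15.5, 15.2, 14.7, 14.2, 13.8, 13.4, 13.0, 12.6] x 0.6417
plate row 8 cols [230, 231, 232, 233, 234, 235, 236, 237, 238, 
[... 3476 characters left out ...]
 13.8, 13.3, 12.6, 12.1] x 0.6319
plate row 50 cols [238, 239, 240, 241, 242, 243, 244, 245, 249, 250, 251, 252, 253, 254, 262, 263, 264, 265, 266, 267, 268, 269] y [30.7, 30.1, 29.5, 28.9, 28.3, 27.7, 27.2, 26.8, 23.5, 23.0, 22.5, 22.0, 21.4, 20.9, 16.3, 15.8, 15.1, 14.5, 13.9, 13.3, 12.7, 11.9] x 0.6314
plate row 54 cols [238, 239, 240, 241, 242, 243, 244, 249, 250, 251, 252, 253, 254, 262, 263, 264, 265, 266, 267] y [31.3, 30.7, 30.0, 29.4, 28.8, 28.1, 27.5, 23.5, 22.9, 22.4, 21.9, 21.3, 20.8, 16.0, 15.3, 14.7, 14.1, 13.5, 12.8] x 0.6312
yaw 2.3009154669063037 y at .632 0.022527986478824622 y at .657 0.023531950246514062 front x [0.62550513 0.02221268 0.06882601] res 0.0004628996982819107
```

View pics/w3.png

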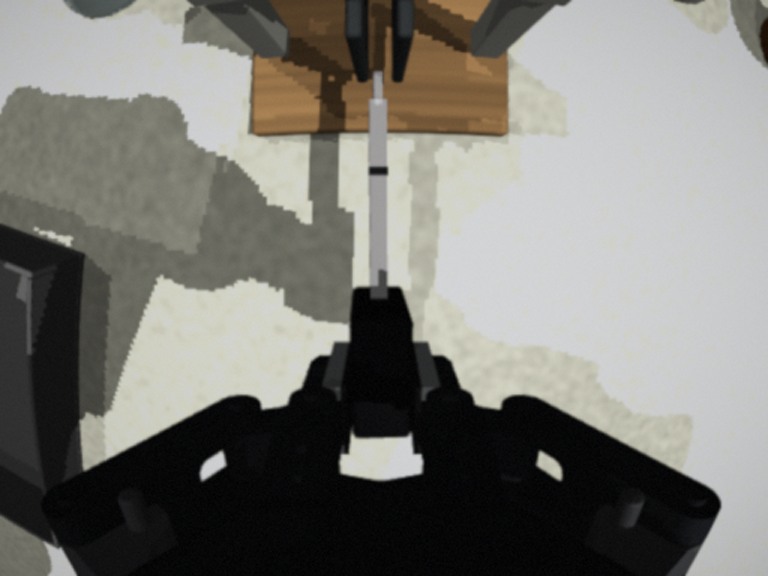

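Wrist view: the tip (378,72) sits between the plates' front edges (362 and 398,80), just before the mouth. The remaining offset is 0.5 mm and the yaw matches. I insert slowly, 40 mm.

>>> send_rows(
  increments=[1, 0.2, 0.05, 0, 0, 0, 0, 1, 0.6, 0.05, 0, 0, 0, 0, 1, 0.9, 0.05, 0, 0, 0, 0, 1, 1.2, 0.05, 0, 0, 0, 0, 1, 1.5, 0.05, 0, 0, 0, 0, 1, 1.8, 0.05, 0, 0, 0, 0, 1, 2, 0.05, 0, 0, 0, 0, 1, 2, 0.05, 0, 0, 0, 0],
)

```text
time: 7.0
tcp_pos: [0.5453, 0.0173, 0.0606]
tcp_rot: [1.0, 0.02, 0.0, 0.0]
wrist_force: [0.0, -0.8, 0.1]
opening: 0.0186
```

```bash
python3 look.py w4; python3 chk.py | sed -n '8,$p' | cut -c1-330
```

```text
t 7.0 tcp [0.5453 0.0173 0.0606] toolx yaw 2.28 F [ 0.  -0.8  0.1] open 0.0186
shift [-4.17 -0.13  0.06] turn [ 0. -0. -0.]
gauge_tip 0.92 [246.8  49.8]
gauge_line 0.73 [251.8 112.4]
gauge_grip 0.68 [256.7 241.6]
cell_mouth 0.96 [251.5  77.8]
cell 0.94 [252.8  59.9]
gauge 0.71 5608
cell 0.61 24244
plate row 28 cols [225, 226, 227, 228, 229, 230, 231, 232, 233, 234, 235, 236, 237, 238, 239, 240, 241, 242, 243, 244, 245, 246, 247, 248, 249, 250, 251, 252, 253, 254, 255, 256, 257, 258, 259, 260, 261, 262, 263, 264, 265, 266, 267, 268, 269, 270, 271, 272, 273, 274, 275, 276, 277, 278, 279, 280, 281, 282, 283, 284, 285, 286, 2
plate row 30 cols [225, 226, 227, 228, 229, 230, 231, 232, 233, 234, 235, 236, 237, 238, 239, 240, 241, 242, 243, 244, 245, 246, 247, 248, 249, 250, 251, 252, 253, 254, 255, 256, 257, 258, 259, 260, 261, 262, 263, 264, 265, 266, 267, 268, 269, 270, 271, 272, 274, 275, 276, 277, 278, 279, 280, 281, 282, 283, 284, 285, 286, 287, 2
plate row 34 cols [225, 226, 227, 228, 229, 230, 231, 232, 233, 234, 235, 236, 237, 238, 239, 240, 241, 242, 243, 244, 245, 246, 247, 248, 
[... 2291 characters left out ...]
 251, 252, 253, 254, 260, 261, 262, 263, 264, 265, 266, 267, 268, 269, 270, 271, 272, 273, 274] y [31.8, 31.3, 30.8, 30.4, 30.0, 29.6, 29.1, 28.8, 28.3, 27.8, 27.5, 27.1, 27.2, 27.2, 27.2, 27.3, 27.4, 23.4, 22.8, 22.3
plate row 66 cols [228, 229, 230, 231, 232, 233, 234, 235, 236, 237, 238, 239, 240, 241, 242, 243, 244, 247, 248, 249, 250, 251, 252, 253, 254, 255, 256, 257, 260, 261, 262, 263, 264, 265, 266, 267, 268, 269, 270, 271, 272, 273, 274] y [31.8, 31.2, 30.8, 30.3, 29.9, 29.4, 29.0, 28.6, 28.2, 27.8, 27.4, 27.0, 27.1, 27.1, 27.1, 27.
yaw 2.2358095428147013 y at .632 0.02179421000249944 y at .657 0.02276976595174008 front x [0.6273275  0.02133483 0.06942817] res 0.0005097617935559268
```

Centred to within about 0.4 mm, no contact force. Insert the last 20 mm.

>>> send_rows(
  increments=[1, 0.3, -0.02, 0, 0, 0, 0, 1, 0.6, -0.02, 0, 0, 0, 0, 1, 0.9, -0.02, 0, 0, 0, 0, 1, 1.2, -0.02, 0, 0, 0, 0, 1, 1.5, -0.02, 0, 0, 0, 0, 1, 1.8, -0.02, 0, 0, 0, 0, 1, 2, -0.02, 0, 0, 0, 0, 1, 2, -0.02, 0, 0, 0, 0],
)

```text
time: 8.07
tcp_pos: [0.5653, 0.0183, 0.0606]
tcp_rot: [1.0, 0.02, 0.0, 0.0]
wrist_force: [-0.5, -0.4, -1.1]
opening: 0.0183
```

```bash
python3 look.py w5; python3 - <<'E'
from rel import *
p=w['p'].astype(int).sum(2)
print('line col 252',[(r,p[r,252],np.round(W[r,252]*1000,1).tolist()) for r in range(106,122)])
for c in (232,236,240,264,268,272):
    s=[r for r in range(60,150) if ok[r,c] and W[r,c,2]>.03 and W[r,c,2]<.1]
    f=[r for r in s if W[r,c,2]>.06]
    print(c,[(r,np.round(W[r,c]*1000).tolist()) for r in s[::6]][-9:])
for row in(80,90,100): print(row,[(c,*np.round(W[row,c]*1000,0).astype(int).tolist()) for c in range(238,268,2)])
E
```

```text
t 8.07 tcp [0.5653 0.0183 0.0606] toolx yaw 2.28 F [-0.5 -0.4 -1.1] open 0.0183
shift [-6.18 -0.12  0.06] turn [ 0. -0. -0.]
gauge_line 0.63 [251.8 114. ]
gauge_grip 0.96 [256.9 238.3]
cell_mouth 0.63 [252.  114.9]
cell 0.7 [253.3  83.7]
gauge 0.86 5350
cell 0.94 25281
line col 252 [(106, np.int64(165), [636.4, 21.9, 70.8]), (107, np.int64(173), [635.9, 21.9, 69.2]), (108, np.int64(229), [635.4, 21.9, 69.7]), (109, np.int64(349), [634.9, 21.8, 69.7]), (110, np.int64(328), [634.3, 21.8, 69.3]), (111, np.int64(181), [633.8, 21.8, 70.4]), (112, np.int64(75), [633.3, 21.8, 69.7]), (113, np.int64(57), [632.8, 21.7, 70.5]), (114, np.int64(58), [632.3, 21.7, 71.0]), (115, np.int64(97), [631.8, 21.7, 69.2]), (116, np.int64(224), [631.2, 21.7, 70.7]), (117, np.int64(360), [630.7, 21.7, 68.8]), (118, np.int64(413), [630.2, 21.7, 69.3]), (119, np.int64(429), [629.7, 21.6, 68.5]), (120, np.int64(428), [629.2, 21.6, 69.1]), (121, np.int64(426), [628.7, 21.6, 69.5])]
232 [(81, [646.0, 30.0, 97.0]), (87, [644.0, 31.0, 95.0]), (93, [641.0, 30.0, 95.0]), (99, [638.0, 30.0, 96.0]), (105, [636.0, 30.0,
[... 1100 characters left out ...]
 20, 96), (260, 647, 19, 97), (262, 647, 18, 96), (264, 647, 17, 99), (266, 647, 16, 99)]
90 [(238, 642, 28, 95), (240, 643, 27, 92), (242, 644, 27, 72), (244, 647, 27, 41), (246, 645, 25, 69), (248, 645, 24, 69), (250, 645, 23, 69), (252, 645, 22, 69), (254, 645, 21, 68), (256, 645, 20, 69), (258, 650, 19, 12), (260, 648, 17, 31), (262, 644, 17, 77), (264, 643, 17, 94), (266, 643, 16, 95)]
100 [(238, 631, 21, 223), (240, 638, 27, 93), (242, 639, 27, 73), (244, 631, 21, 223), (246, 639, 25, 69), (248, 639, 24, 69), (250, 639, 23, 70), (252, 639, 22, 70), (254, 640, 21, 70), (256, 640, 20, 70), (258, 643, 18, 11), (260, 642, 17, 32), (262, 639, 17, 78), (264, 638, 17, 95), (266, 638, 16, 95)]
```

View pics/w5.png

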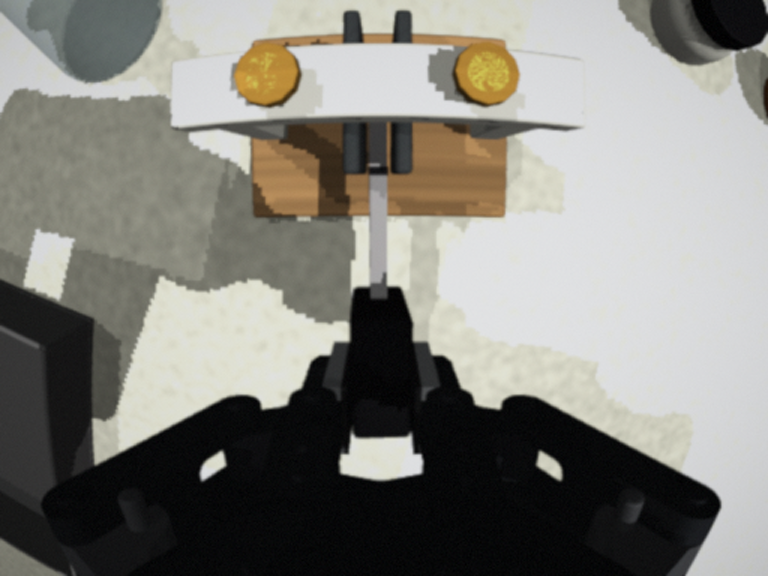

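Wrist view: the depth line (378,170) is level with the plates' front edges (355–400,170). It measures x=632.6 mm against 632, with the blade mid-gap. Now hold 1.5 s.

>>> send_rows(
  increments=[1, 0, 0, 0, 0, 0, 0, 1, 0, 0, 0, 0, 0, 0, 1, 0, 0, 0, 0, 0, 0, 1, 0, 0, 0, 0, 0, 0, 1, 0, 0, 0, 0, 0, 0, 1, 0, 0, 0, 0, 0, 0, 1, 0, 0, 0, 0, 0, 0, 1, 0, 0, 0, 0, 0, 0],
)

```text
time: 9.13
tcp_pos: [0.5647, 0.0183, 0.0606]
tcp_rot: [1.0, 0.02, -0.0, 0.0]
wrist_force: [-0.7, 0.7, -0.4]
opening: 0.0183
```

>>> send_rows(
  increments=[1, 0, 0, 0, 0, 0, 0, 1, 0, 0, 0, 0, 0, 0, 1, 0, 0, 0, 0, 0, 0, 1, 0, 0, 0, 0, 0, 0, 1, 0, 0, 0, 0, 0, 0, 1, 0, 0, 0, 0, 0, 0, 1, 0, 0, 0, 0, 0, 0, 1, 0, 0, 0, 0, 0, 0],
)

```text
time: 9.8
tcp_pos: [0.5647, 0.0183, 0.0606]
tcp_rot: [1.0, 0.02, 0.0, -0.0]
wrist_force: [0.4, 0.4, -0.5]
opening: 0.0184
```

>>> send_rows(
  increments=[1, 0, 0, 0, 0, 0, 0, 1, 0, 0, 0, 0, 0, 0, 1, 0, 0, 0, 0, 0, 0, 1, 0, 0, 0, 0, 0, 0, 1, 0, 0, 0, 0, 0, 0, 1, 0, 0, 0, 0, 0, 0],
)

```text
time: 10.3
tcp_pos: [0.5647, 0.0183, 0.0606]
tcp_rot: [1.0, 0.02, 0.0, 0.0]
wrist_force: [0.5, 0.1, -0.9]
opening: 0.0182
```

>>> send_rows(
  increments=[1, -0.5, 0, 0, 0, 0, 0, 1, -1.5, 0, 0, 0, 0, 0, 1, -2.5, 0, 0, 0, 0, 0, 1, -3.5, 0, 0, 0, 0, 0, 1, -5, 0, 0, 0, 0, 0, 1, -7, 0, 0, 0, 0, 0, 1, -9, 0, 0, 0, 0, 0, 1, -10, 0, 0, 0, 0, 0],
)

```text
time: 10.97
tcp_pos: [0.4621, 0.0147, 0.0601]
tcp_rot: [1.0, 0.02, -0.001, -0.0]
wrist_force: [0.0, -0.3, -0.5]
opening: 0.0184
```

```bash
python3 - <<'E'
from h import *
for c in('scene','top'):
    d=np.load(c+'.npz')['d'];P=world(c,d,np.load(f'm_{c}_tub.npy'))
    for lo,hi in((.042,.058),(.0,.012)):
        T=P[(P[:,2]>lo)&(P[:,2]<hi)];print(c,lo,len(T),cv2.minAreaRect((T[:,:2]*1000).astype(np.float32)))
inc(.46,.30,.14,-15)
E
```

```text
scene 0.042 627 ((460.77740478515625, 295.01202392578125), (155.9285430908203, 224.80776977539062), 74.7695541381836)
scene 0.0 1820 ((440.69073486328125, 326.54705810546875), (204.97256469726562, 278.0497741699219), 75.6025390625)
top 0.042 998 ((458.1217041015625, 296.16217041015625), (151.6188201904297, 220.12869262695312), 75.35454559326172)
top 0.0 6359 ((458.52642822265625, 306.0798034667969), (174.7896270751953, 236.9815216064453), 75.98965454101562)
t 10.97 tcp [0.4621 0.0147 0.0601] toolx yaw 2.29 F [ 0.  -0.3 -0.5] open 0.0184
shift [  0.91 -28.52  -7.98] turn [-0.    0.03  3.46]
```

>>> send_rows(
  increments=[1, 0, 0, -3, 0, 0, 0, 1, -0.3, -2, -6, 0, 0, 0.3, 1, -0.8, -6, -7, 0, 0, 0.8, 1, -1.2, -10, -7, 0, 0, 1.3, 1, -1.7, -14, -7, 0, 0, 1.8, 1, -2.1, -18, -7, 0, 0, 2.3, 1, -2.5, -22, -7, 0, 0, 2.8, 1, -2.9, -26, -7, 0, 0, 3.3],
)

```text
time: 11.63
tcp_pos: [0.4251, 0.275, 0.1311]
tcp_rot: [0.992, -0.125, 0.001, -0.0]
wrist_force: [0.5, -0.0, -0.6]
opening: 0.0182
```

```bash
python3 -c "
from h import *
inc(.421,.306,.12,-15)"
```

```text
t 11.63 tcp [0.4251 0.275  0.1311] toolx yaw -14.36 F [ 0.5 -0.  -0.6] open 0.0182
shift [-1.17 -2.9   1.11] turn [-0.01 -0.01  0.13]
```

>>> send_rows(
  increments=[1, -1.1, -2.9, 1, 0, 0, 0.1, 1, -1.1, -2.9, 1, 0, 0, 0.1, 1, -1.1, -2.9, 1, 0, 0, 0.1, 1, -1.1, -2.9, 1, 0, 0, 0.1],
)

```text
time: 11.97
tcp_pos: [0.4219, 0.3036, 0.1205]
tcp_rot: [0.992, -0.128, -0.0, 0.0]
wrist_force: [-1.1, -0.4, -0.9]
opening: 0.0186
```

```bash
python3 - <<'E'
from h import *
inc(.421,.306,.020,-15)
p,d=env.snapshot('wrist');cv2.imwrite('pics/w6.png',p[:,:,::-1])
E
```

```text
t 11.97 tcp [0.4219 0.3036 0.1205] toolx yaw -14.67 F [-1.1 -0.4 -0.9] open 0.0186
shift [-0.14 -0.22 10.05] turn [0.01 0.   0.07]
```

View pics/w6.png

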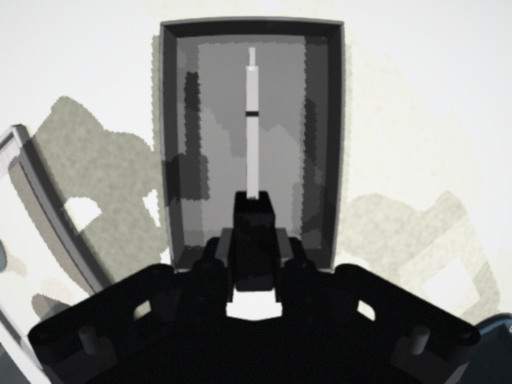

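Wrist view: gauge centred over the tub (tip at 252,50, tub floor 165–340 wide) and parallel to it. I lower it, then open part way.

>>> send_rows(
  increments=[1, 0, -0.1, 3, 0, 0, 0, 1, 0, -0.1, 6, 0, 0, 0, 1, 0, -0.1, 8, 0, 0, 0, 1, 0, -0.1, 9.3, 0, 0, 0, 1, 0, -0.1, 9.8, 0, 0, 0, 1, 0, -0.1, 9.8, 0, 0, 0, 1, 0, -0.1, 9.8, 0, 0, 0],
)

```text
time: 12.6
tcp_pos: [0.4232, 0.3043, 0.0234]
tcp_rot: [0.992, -0.129, 0.0, -0.0]
wrist_force: [0.8, 0.5, -0.6]
opening: 0.0183
```

>>> send_rows(
  increments=[0.3, 0, 0, 0.3, 0, 0, 0, 0.1, 0, 0, 0.3, 0, 0, 0, 0, 0, 0, 0.3, 0, 0, 0, 0, 0, 0, 0.3, 0, 0, 0, 0, 0, 0, 0.3, 0, 0, 0, 0, 0, 0, 0.3, 0, 0, 0],
)

```text
time: 13.1
tcp_pos: [0.4224, 0.3049, 0.0199]
tcp_rot: [0.992, -0.128, 0.0, -0.0]
wrist_force: [0.1, -0.5, 0.5]
opening: 0.0429
```

>>> send_rows(
  increments=[0, 0, 0, -2, 0, 0, 0, 0, 0, 0, -5, 0, 0, 0, 0, 0, 0, -9, 0, 0, 0, 0, 0, 0, -13, 0, 0, 0, 0, 0, 0, -17, 0, 0, 0, 0, 0, 0, -17, 0, 0, 0, 0, 0, 0, -17, 0, 0, 0],
)

```text
time: 13.68
tcp_pos: [0.4242, 0.3057, 0.1929]
tcp_rot: [0.992, -0.128, 0.003, -0.002]
wrist_force: [0.6, 1.2, -1.1]
opening: 0.0424
```

```bash
python3 - <<'E'
from h import *
inc(.421,.306,.020,-15)
p,d=env.snapshot('wrist');q,_=env.snapshot('scene')
cv2.imwrite('pics/end.png',np.vstack([p[100:],q[40:]])[:,:,::-1])
E
```

```text
t 13.68 tcp [0.4242 0.3057 0.1929] toolx yaw -14.71 F [ 0.6  1.2 -1.1] open 0.0424
shift [-0.41  0.13 17.29] turn [-0.05 -0.06  0.06]
```

View pics/end.png

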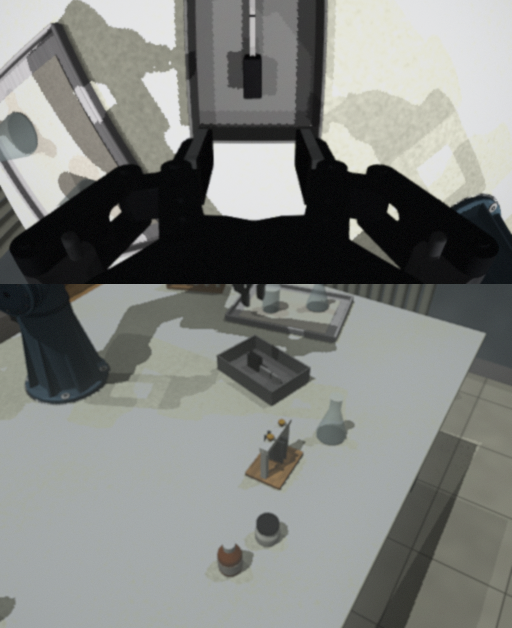

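The gauge stands in the tub (grip at 253,75 in the wrist view), free of the gripper. Flask, bottle and jar are upright in place. Handing in.

```bash
python3 -c "
from station import env
print(env.finish_job())"
```

```text
the job is handed in; nothing more can be done
None
```

The job is done and handed in at about 14 s of the 56 s allowed; the system gives no verdict.

- **Gap check:** I gripped the gauge, lined the blade up with the gap using the wrist camera, and slid it in to the depth line. The line measured 632.6 mm in x against 632 mm for the plates' front edges, centred to within about 0.5 mm and parallel to within about 0.1°. I held it there for about 2 s. The wrist force stayed within about 1.5 N of zero at every reading while the blade was in the gap.
- **Into the tub:** I drew the blade out, lowered the gauge into the tub, opened the fingers part way and moved up clear. The last pictures show the gauge standing free inside the tub, and the flask, bottle and jar upright in their places by eye. I did not re-measure their positions.
- **Disagreements:**
  - The scene and top cameras differed by 2–3 mm on the gauge and cell, so I used the wrist camera for the fit.
  - In the first top picture the network took the gauge for the amber bottle; I ignored that.
  - In one early transit row I entered a stray 3.5° tilt by mistake; it was undone in the next row and had no effect.

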